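# Close the biscuit tins for the cake sale

## Task

Close the four open biscuit tins: put on each tin the loose lid of its own shape and size, so that the lid drops into the mouth and lies flat on the rim all round. Leave the tins where they stand, and leave the jam jar and the egg cup standing in their places.

Things in the scene. Friction and masses are not known exactly. Their poses are not given: they have to be found in the camera images.
- tin_small: Open small round tin, 68 mm across, plain aluminium, 55 mm high, walls 3 mm, filled with biscuits to 45 mm (10 mm below the rim); loose, about 0.6 kg. Origin: centre of its underside; z up.
- tin_large: Open large round tin, 100 mm across, plain aluminium, 55 mm high, walls 3 mm, filled with biscuits to 45 mm (10 mm below the rim); loose, about 0.6 kg. Origin: centre of its underside; z up.
- tin_square: Open square tin, 80 x 80 mm, plain aluminium, 55 mm high, walls 3 mm, filled with biscuits to 45 mm (10 mm below the rim); loose, about 0.6 kg. Origin: centre of its underside; z up.
- tin_oblong: Open oblong tin, 100 mm along its x by 64 mm along its y, plain aluminium, 55 mm high, walls 3 mm, filled with biscuits to 45 mm (10 mm below the rim); loose, about 0.6 kg. Origin: centre of its underside; z up.
- lid_small: Aluminium small round lid: plate 78 mm across, plug beneath 46 mm; wooden handle a cylinder 26 mm across. Plug 8 mm deep (lower half tapered), plate 5 mm thick, handle in its middle, 32 mm tall; 0.12 kg, lying plug down. Origin: centre of the plug's underside; z up. 8 mm of play all round in its tin; seated, the plate lies on the rim, origin 47 mm above the tin's.
- lid_large: Aluminium large round lid: plate 110 mm across, plug beneath 78 mm; wooden handle a cylinder 26 mm across. Plug 8 mm deep (lower half tapered), plate 5 mm thick, handle in its middle, 32 mm tall; 0.12 kg, lying plug down. Origin: centre of the plug's underside; z up. 8 mm of play all round in its tin; seated, the plate lies on the rim, origin 47 mm above the tin's.
- lid_square: Aluminium square lid: plate 90 x 90 mm, plug beneath 58 x 58; wooden handle 44 mm along the lid's x, 24 along y. Plug 8 mm deep (lower half tapered), plate 5 mm thick, handle in its middle, 32 mm tall; 0.12 kg, lying plug down. Origin: centre of the plug's underside; z up. 8 mm of play all round in its tin; seated, the plate lies on the rim, origin 47 mm above the tin's.
- lid_oblong: Aluminium oblong lid: plate 110 mm along its x, 74 along y, plug beneath 78 x 42; wooden handle 44 mm along x, 24 along y. Plug 8 mm deep (lower half tapered), plate 5 mm thick, handle in its middle, 32 mm tall; 0.12 kg, lying plug down. Origin: centre of the plug's underside; z up. 8 mm of play all round in its tin; seated, the plate lies on the rim, origin 47 mm above the tin's.
- jam_jar: Small closed jam jar, 40 mm across, 58 mm high, standing among the tins; not to be moved anywhere. Origin: centre of its underside; z up.
- egg_cup: White egg cup, 42 mm across, 48 mm high, standing among the tins; not to be moved anywhere. Origin: centre of its underside; z up.
There are look-alikes about, which are no part of the job. What is shaped like the lid_large but green or yellow is not meant.

How it is judged:
By the outcome, as a careful person would: the job done as asked, in the order asked, and still so for the second after the job is handed in, with the robot touching nothing.
It also fails if it takes over 112 s, if anything falls off the work surface, if the arm or the gripper's body presses on something with over 40 N, if the wrist force passes 120 N, or if a joint passes its speed limit or range.

## Robot

A 6-joint arm with a two-finger parallel gripper is mounted at the origin on the work surface. World frame = base frame: x ahead of the robot, y to its left, z up, the work surface at z = 0. Lengths are in m, angles in rad, forces in N, time in s.
With the tool pointing down it reaches from about 0.35 to 0.775 m from the base axis. Payload 7.3 kg.
Tool frame: the origin (TCP) lies midway between the tips of the shut fingers; the grasp point (between the pads) lies 19 mm behind it (robot.grip_depth is the z of the grasp point in the tool frame, in m); z points along the fingers, y is the line along which they close (so a half turn about z gives the same grasp; the last joint's range is limited). The gripper opens to 92 mm and grips with 3 to 60 N. Pads are 19 mm wide; open, the fingers measure 130 mm over their backs; the gripper's body (75 mm by 190 mm) begins 47 mm behind the grasp point.
Start: joints at [-1.308, 0.342, 1.524, -0, 1.275, -0.146], TCP at [0.209, -0.482, 0.227] pointing down, gripper open.
Joint ranges: [-2.53, 2.53], [-0.77, 2.02], [0.04, 2.7], [-1, 4.14], [0.28, 2.66], [-3.11, 3.11]. Speed limits (rad/s): [2.57, 2.57, 3.14, 3.14, 3.14, 3.14].

## Interface

Orientations are given as [roll, pitch, yaw] about the fixed x, y, z axes, in that order (R = Rz(yaw) Ry(pitch) Rx(roll)).
In Python, from cell import robot, viewer gives the robot as it stands.
- The arm moves only by the tool step_arm, never from a script. Its argument "increments" is a list of rows, each an object with "delta_pos": the shift along the tool's x, y, z in cm, a list of three; "dr": the turn, a rotation vector about the tool's x, y, z in degrees, a list of three; "fingers": the closure, from -1 (fully open) to 1 (shut), so that 0 is half open. In form: [{"delta_pos": [tx, ty, tz], "dr": [wx, wy, wz], "fingers": fingers}, ...]. A call has exactly 5 rows; each row is the pose to reach, as a shift and turn from the pose commanded when the call began, along the tool's axes at that moment; what a row does not reach only later rows make up. A row lasts 1/8 s, in which the tool goes at most 62.5 mm and 10.7 degrees, less where a joint would pass 70% of its speed; a pose out of reach is approached as far as the arm can. A call with a gripper value outside its range is refused whole. The fingers move at their own pace and stop on an object; "newtons" is the grip in N (left out, the last holds). Time passes only in rows, so rows that repeat a pose let the fingers close, or fill a call up. It gives the time, the measured TCP pose, the force, the opening and the grip force at its end, in the units of the state.
- robot.observe(): the state, without advancing time (a new reading comes with each control period).
- viewer.read_camera(name): name is "scene" or "top" or "wrist"; returns the picture (384x512x3 uint8, red, green, blue); there is no depth.
- viewer.camera_params(name): a dict with "K" (3x3 intrinsics, pixels), "T" (4x4, takes a point from camera to world coordinates). Camera axes: x right, y down, z forward; pixel columns grow to the right and rows downward; lengths in m; the calibration is good to about 2 mm. A picture is of the moment at which its call begins: read the wrist's pose just before it. camera_params takes no time and is no camera call; for the wrist camera it gives the pose at the moment of the call.
- robot.hand_in(): hands the job in; it is judged then, once.
The state is a dict: "time": time; "qpos": joint angles; "qvel": joint speeds; "joint_efforts": joint torques, N m; "tool_pos": TCP position; "tool_rot": TCP orientation; "contact_force": force on the tool from outside, world axes, zero at the start; "torque": the same for the moment, N m; "opening": finger opening in m; "grip_force": force on a finger pad.
Only numpy, scipy, OpenCV 4.12 (cv2) and the standard library are available. Lean on these libraries where they do the work, as an engineer would, in place of code of your own. Each camera call takes 0.05 s, during which the arm holds its last target. There are 200 camera calls.

## Working session

There is one attempt and no reset: what is moved stays moved. The work goes in short steps, Python scripts to look and compute and a tool call to move; the robot and the scene stay as the last step left them, time stands still between calls to the robot, and variables do not carry over. Pictures are saved under pics/ and viewed, at most 14 in all, crops included, and the job is handed in when it is done.

Besides the shell and the picture viewer there is one more tool, called after "Emit:" as a command line: name --argument value ..., lists and objects as JSON in quotes. step_arm: Moves the arm, as the interface text tells. Its arguments: {"type":"object","properties":{"increments":{"type":"array"},"newtons":{"type":"number"}},"required":["increments"]}

```bash
mkdir -p pics; ls; python3 - <<'E'
from cell import robot, viewer
import cv2,numpy as np
for n in ("top","scene"):
    p=viewer.camera_params(n); print(n,np.round(p["K"],1).tolist(),np.round(p["T"],3).tolist())
    im=viewer.read_camera(n); cv2.imwrite(f"pics/{n}0.png",im[:,:,::-1])
s=robot.observe(); print(s["time"],s["tool_pos"],s["tool_rot"],s["opening"])
E
```

```text
pics
top [[359.3, 0.0, 258.8], [0.0, 359.3, 190.8], [0.0, 0.0, 1.0]] [[0.016, -0.994, 0.105, 0.4], [-1.0, -0.014, 0.018, -0.01], [-0.016, -0.105, -0.994, 0.795], [0.0, 0.0, 0.0, 1.0]]
scene [[407.0, 0.0, 257.0], [0.0, 407.0, 193.9], [0.0, 0.0, 1.0]] [[0.796, 0.424, -0.432, 0.913], [0.605, -0.573, 0.553, -0.597], [-0.013, -0.702, -0.712, 0.793], [0.0, 0.0, 0.0, 1.0]]
0.1 [ 0.20863282 -0.48138299  0.22614287] [-3.14027682e+00 -2.14746906e-04  4.08817690e-01] 0.09183204467423817
```

View pics/top0.png

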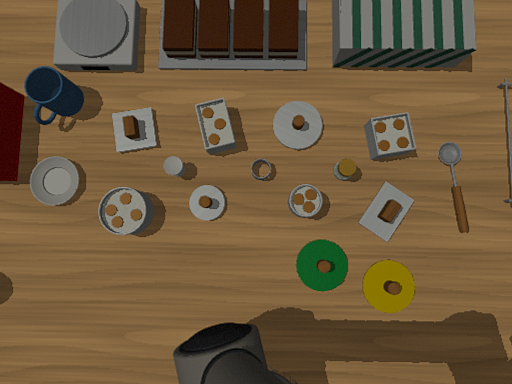

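View pics/scene0.png

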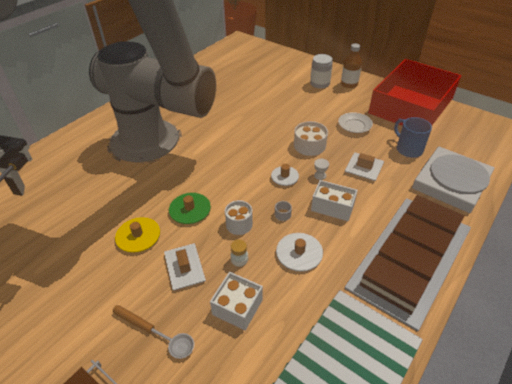

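Top view: tins – large round (125,211), small round (306,201), square (390,137), oblong (214,125). Lids – square (134,130), small round (207,203), oblong (386,211). Large-lid candidates are aluminium (297,125), green (322,265) and yellow (388,286). The aluminium one fits, since green and yellow are ruled out. The white egg cup is at (174,166), the jar at (346,169) and a ring-like look-alike at (262,169).

```bash
cat > h.py <<'E'
from cell import robot, viewer
import cv2,numpy as np
from scipy.spatial.transform import Rotation as R
def cast(p,uv,z):
    uv=np.atleast_2d(uv).astype(float); K,T=p["K"],p["T"]
    d=np.c_[(uv-[K[0,2],K[1,2]])/[K[0,0],K[1,1]],np.ones(len(uv))]@T[:3,:3].T
    return (T[:3,3]+d*((z-T[2,3])/d[:,2])[:,None])[:,:2]
def go(x,y,z,yaw=None):
    """tool-frame shift (cm) and turn (deg) from the present pose to x,y,z, yaw in deg (mod 180)"""
    s=robot.observe(); M=R.from_euler("xyz",s["tool_rot"])
    d=M.inv().apply(np.array([x,y,z])-s["tool_pos"])*100
    y0=np.degrees(s["tool_rot"][2]); w=0 if yaw is None else -((yaw-y0+90)%180-90)
    print("delta_pos",np.round(d,2).tolist(),"dr z",round(w,1),"| yaw now",round(y0,1),"q6",round(s["qpos"][5],2))
E
python3 - <<'E'
from h import *
im=viewer.read_camera("top");p=viewer.camera_params("top")
hsv=cv2.cvtColor(im,cv2.COLOR_RGB2HSV)
m=((hsv[...,1]<60)&(hsv[...,2]>90)).astype(np.uint8)
c,_=cv2.findContours(m,cv2.RETR_EXTERNAL,cv2.CHAIN_APPROX_NONE)
big=cv2.resize(im[85:305,85:425],None,fx=2.3,fy=2.3,interpolation=cv2.INTER_CUBIC)
cv2.imwrite("pics/top1.png",big[:,:,::-1])
names=dict(L_sq=(134,130),L_lg=(297,125),L_sm=(207,203),L_ob=(386,211),T_lg=(125,211),T_sm=(306,201),T_sq=(390,137),T_ob=(214,125),jar=(346,169),egg=(174,166))
for n,q in names.items():
    b=[k for k in c if cv2.pointPolygonTest(cv2.convexHull(k),q,False)>=0 and cv2.contourArea(k)>60]
    if not b: print(n,"none");continue
    k=max(b,key=cv2.contourArea); z=.013 if n[0]=="L" else .055
    w=cast(p,cv2.convexHull(k)[:,0],z).astype(np.float32)
    r=cv2.minAreaRect(w); print(n,"xy",np.round(r[0],3),"size",np.round(np.array(r[1])*1e3),"ang",round(r[2],1))
    if n[0]=="L":
        hm=np.zeros_like(m);cv2.circle(hm,q,16,1,-1)
        hm&=((hsv[...,1]>90)&(hsv[...,0]<25)&(cv2.drawContours(np.zeros_like(m),[cv2.convexHull(k)],-1,1,-1)>0))
        ys,xs=np.nonzero(hm);print("   handle px",xs.mean().round(1),ys.mean().round(1),"at z.03",cast(p,[xs.mean(),ys.mean()],.03).round(3))
E
```

```text
L_sq xy [0.617 0.286] size [91. 91.] ang 10.1
   handle px 130.9 127.1 at z.03 [[0.617 0.286]]
L_lg xy [ 0.632 -0.08 ] size [107. 109.] ang 0.7
   handle px 298.1 121.9 at z.03 [[ 0.633 -0.08 ]]
L_sm xy [0.456 0.118] size [75. 77.] ang 0.9
   handle px 205.0 201.6 at z.03 [[0.456 0.118]]
L_ob xy [ 0.442 -0.272] size [ 75. 111.] ang 56.1
   handle px 389.2 210.6 at z.03 [[ 0.442 -0.273]]
T_lg xy [0.433 0.287] size [97. 99.] ang 0.9
T_sm xy [ 0.46  -0.093] size [65. 66.] ang 45.6
T_sq xy [ 0.603 -0.275] size [80. 81.] ang 10.1
T_ob xy [0.621 0.1  ] size [101.  65.] ang 14.6
jar none
egg xy [0.53  0.184] size [39. 38.] ang 46.4
```

View pics/top1.png

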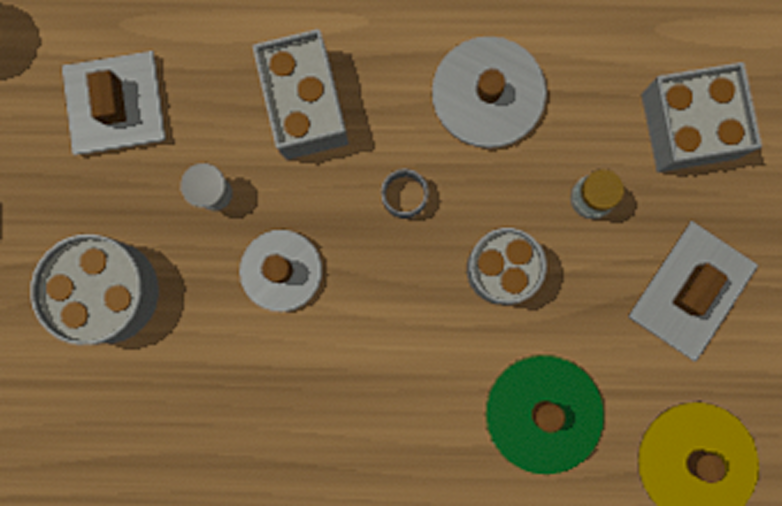

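Sizes confirm all four lids. The aluminium plate at (297,125) measures about 108 mm, and the crop shows the green and yellow discs clearly apart from it. I'll start with the oblong lid.

```bash
python3 -c "
from h import *
go(.442,-.272,.14,-33.5)"
```

```text
delta_pos [29.73, -9.93, 8.64] dr z 56.9 | yaw now 23.4 q6 -0.15
```

Emit:
step_arm --increments '[{"delta_pos": [29.7, -9.9, 6], "dr": [0, 0, 56.9], "fingers": 0}, {"delta_pos": [29.7, -9.9, 7], "dr": [0, 0, 56.9], "fingers": 0}, {"delta_pos": [29.7, -9.9, 8], "dr": [0, 0, 56.9], "fingers": 0}, {"delta_pos": [29.7, -9.9, 8.6], "dr": [0, 0, 56.9], "fingers": 0}, {"delta_pos": [29.7, -9.9, 8.6], "dr": [0, 0, 56.9], "fingers": 0}]' --newtons 25

```text
time: 0.78
tool_pos: [0.4132, -0.2992, 0.1532]
tool_rot: [3.141, -0.0, -0.444]
contact_force: [0.3, 0.1, -0.3]
opening: 0.048
grip_force: 0.0
```

Emit:
step_arm --increments '[{"delta_pos": [0, 0, 0], "dr": [0, 0, 0], "fingers": 0}, {"delta_pos": [0, 0, 0], "dr": [0, 0, 0], "fingers": 0}, {"delta_pos": [0, 0, 0], "dr": [0, 0, 0], "fingers": 0}, {"delta_pos": [0, 0, 0], "dr": [0, 0, 0], "fingers": 0}, {"delta_pos": [0, 0, 0], "dr": [0, 0, 0], "fingers": 0}]'

```text
time: 1.4
tool_pos: [0.4117, -0.3011, 0.154]
tool_rot: [3.141, -0.0, -0.439]
contact_force: [-0.1, 0.6, -0.6]
opening: 0.0459
grip_force: 0.0
```

```bash
python3 -c "
from h import *
go(.442,-.272,.14,-33.5)
p=viewer.camera_params('wrist');print(p['K'].round(1).tolist(),p['T'].round(3).tolist())
im=viewer.read_camera('wrist');cv2.imwrite('pics/w0.png',im[:,:,::-1])"
```

```text
delta_pos [1.5, -3.93, 1.4] dr z 8.3 | yaw now -25.2 q6 1.23
[[277.5, 0.0, 257.9], [0.0, 277.5, 190.4], [0.0, 0.0, 1.0]] [[-0.426, -0.861, -0.279, 0.488], [-0.905, 0.405, 0.131, -0.335], [0.001, 0.308, -0.951, 0.312], [0.0, 0.0, 0.0, 1.0]]
```

View pics/w0.png

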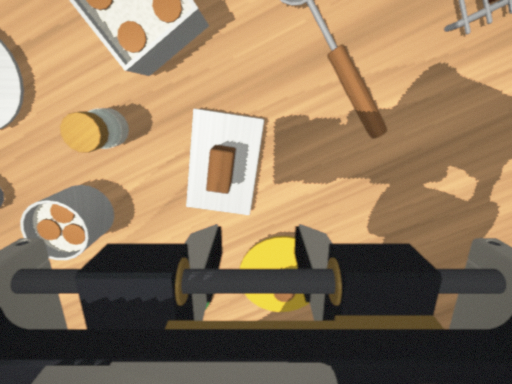

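The wrist view shows the oblong lid at about (227,160), the small tin at (60,230), the jar at (90,130) and part of the square tin. I'll measure the lid from here.

```bash
cat >> h.py <<'E'
def look(cam,x,y,z,name=None,save=None,smax=60,vmin=110):
    """min-area rectangle at height z of the pale blob that holds the point x,y,z"""
    p=viewer.camera_params(cam); im=viewer.read_camera(cam)
    c=p["T"][:3,:3].T@(np.array([x,y,z])-p["T"][:3,3]); q=(p["K"]@c)[:2]/c[2]
    hsv=cv2.cvtColor(im,cv2.COLOR_RGB2HSV); m=((hsv[...,1]<smax)&(hsv[...,2]>vmin)).astype(np.uint8)
    cs,_=cv2.findContours(m,cv2.RETR_EXTERNAL,cv2.CHAIN_APPROX_NONE)
    b=[k for k in cs if cv2.contourArea(k)>150 and cv2.pointPolygonTest(cv2.convexHull(k),q.tolist(),False)>=0]
    if save: cv2.imwrite("pics/"+save,im[:,:,::-1])
    if not b: print(name,"none at",q.round());return
    w=cast(p,cv2.convexHull(max(b,key=cv2.contourArea))[:,0],z).astype(np.float32)
    r=cv2.minAreaRect(w); print(name,"px",q.round(),"xy",np.round(r[0],4),"size mm",np.round(np.array(r[1])*1e3),"ang",round(r[2],1))
E
python3 -c "
from h import *
look('wrist',.442,-.272,.013,'L_ob')
look('wrist',.46,-.093,.055,'T_sm')
go(.442,-.272,.10,-33.5)"
```

```text
L_ob px [224. 166.] xy [ 0.4434 -0.2722] size mm [ 75. 111.] ang 56.2
T_sm px [ 55. 232.] xy [ 0.4652 -0.1076] size mm [ 68. 108.] ang 14.5
delta_pos [1.5, -3.88, 5.39] dr z 8.4 | yaw now -25.1 q6 1.23
```

Emit:
step_arm --increments '[{"delta_pos": [1.6, -3.9, 3], "dr": [0, 0, 8.7], "fingers": 0}, {"delta_pos": [1.6, -3.9, 5], "dr": [0, 0, 8.7], "fingers": 0}, {"delta_pos": [1.6, -3.9, 7], "dr": [0, 0, 8.7], "fingers": 0}, {"delta_pos": [1.6, -3.9, 7.5], "dr": [0, 0, 8.7], "fingers": 0}, {"delta_pos": [1.6, -3.9, 7.5], "dr": [0, 0, 8.7], "fingers": 0}]'

```text
time: 2.17
tool_pos: [0.4432, -0.2722, 0.0789]
tool_rot: [3.142, -0.0, -0.59]
contact_force: [0.1, 0.4, 1.0]
opening: 0.0459
grip_force: 0.0
```

```bash
python3 -c "
from h import *
go(.4435,-.272,.022,-33.8)"
```

```text
delta_pos [0.02, -0.03, 5.69] dr z -0.0 | yaw now -33.8 q6 1.46
```

Precise. Going down, gripping and lifting.

Emit:
step_arm --increments '[{"delta_pos": [0, 0, 3], "dr": [0, 0, 0], "fingers": 0}, {"delta_pos": [0, 0, 5.7], "dr": [0, 0, 0], "fingers": 0}, {"delta_pos": [0, 0, 5.7], "dr": [0, 0, 0], "fingers": 0}, {"delta_pos": [0, 0, 5.7], "dr": [0, 0, 0], "fingers": 1}, {"delta_pos": [0, 0, 5.7], "dr": [0, 0, 0], "fingers": 1}]'

```text
time: 2.8
tool_pos: [0.4439, -0.2727, 0.0232]
tool_rot: [3.141, -0.003, -0.59]
contact_force: [0.5, -0.5, 0.6]
opening: 0.0305
grip_force: 0.0
```

Emit:
step_arm --increments '[{"delta_pos": [0, 0, 0], "dr": [0, 0, 0], "fingers": 1}, {"delta_pos": [0, 0, 0], "dr": [0, 0, 0], "fingers": 1}, {"delta_pos": [0, 0, -5], "dr": [0, 0, 0], "fingers": 1}, {"delta_pos": [0, 0, -10], "dr": [0, 0, 0], "fingers": 1}, {"delta_pos": [0, 0, -13], "dr": [0, 0, 0], "fingers": 1}]'

```text
time: 3.42
tool_pos: [0.4437, -0.2724, 0.1544]
tool_rot: [3.141, -0.003, -0.59]
contact_force: [0.3, 0.5, -0.5]
opening: 0.0236
grip_force: 25.0
```

```bash
python3 -c "
from h import *
go(.621,.1,.15,14.6)
look('wrist',.443,-.272,.11,'held')"
```

```text
delta_pos [-5.97, -40.81, 0.41] dr z -48.4 | yaw now -33.8 q6 1.46
held px [260. 213.] xy [ 0.4441 -0.2714] size mm [88. 98.] ang 56.1
```

Emit:
step_arm --increments '[{"delta_pos": [-1.2, -6, 0], "dr": [0, 0, -8], "fingers": 1}, {"delta_pos": [-2, -12, 0], "dr": [0, 0, -16], "fingers": 1}, {"delta_pos": [-3, -18, 0], "dr": [0, 0, -24], "fingers": 1}, {"delta_pos": [-3.5, -24, 0], "dr": [0, 0, -32], "fingers": 1}, {"delta_pos": [-4, -29, 0], "dr": [0, 0, -40], "fingers": 1}]'

```text
time: 4.1
tool_pos: [0.5717, -0.0065, 0.1512]
tool_rot: [-3.141, 0.0, 0.114]
contact_force: [0.9, 0.3, -0.9]
opening: 0.0238
grip_force: 25.0
```

```bash
python3 -c "
from h import *
look('wrist',.621,.1,.055,'T_ob')
look('wrist',.603,-.275,.055,'T_sq')
look('wrist',.46,-.093,.055,'T_sm')
look('wrist',.433,.287,.055,'T_lg',save='w1.png')
go(.621,.1,.12,14.6)"
```

```text
T_ob px [148. 127.] xy [0.5982 0.0169] size mm [168. 260.] ang 2.7
T_sq none at [544. 197.]
T_sm none at [328. 298.]
T_lg none at [-25. 284.]
delta_pos [6.17, -10.18, 3.08] dr z -8.3 | yaw now 6.3 q6 1.31
```

View pics/w1.png

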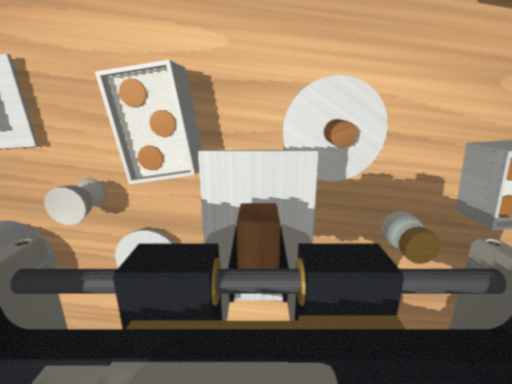

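The wrist view shows the lid held square, with the plate at (258,200). The open oblong tin lies up left; its rim corners are about (97,72), (168,61), (194,174) and (130,183).

```bash
python3 -c "
from h import *
p=viewer.camera_params('wrist')
w=cast(p,[[97,72],[168,61],[194,174],[130,183]],.055);print(w.round(3).tolist(),cv2.minAreaRect(w.astype(np.float32)))
h=cast(p,[[200,151],[317,151]],.151-.009);print('plate edge',h.round(4).tolist())
go(.621,.1,.12,14.6)"
```

```text
[[0.662, 0.14], [0.677, 0.081], [0.582, 0.055], [0.566, 0.116]] ((0.6219231486320496, 0.09791049361228943), (0.09866191446781158, 0.06226100027561188), 14.405433654785156)
plate edge [[0.6216, 0.0343], [0.6292, -0.0359]]
delta_pos [6.17, -10.18, 3.08] dr z -8.3 | yaw now 6.3 q6 1.31
```

Emit:
step_arm --increments '[{"delta_pos": [3, -5, 0], "dr": [0, 0, -8.3], "fingers": 1}, {"delta_pos": [6.2, -10.1, 1], "dr": [0, 0, -8.3], "fingers": 1}, {"delta_pos": [6.2, -10.1, 4], "dr": [0, 0, -8.3], "fingers": 1}, {"delta_pos": [6.2, -10.1, 5.5], "dr": [0, 0, -8.3], "fingers": 1}, {"delta_pos": [6.2, -10.1, 5.8], "dr": [0, 0, -8.3], "fingers": 1}]'

```text
time: 4.92
tool_pos: [0.6211, 0.0967, 0.0927]
tool_rot: [-3.141, 0.003, 0.251]
contact_force: [-0.3, -0.3, -1.0]
opening: 0.024
grip_force: 25.0
```

```bash
python3 -c "
from h import *
go(.6215,.099,.0705,14.5)"
```

```text
delta_pos [0.1, -0.21, 2.22] dr z -0.1 | yaw now 14.4 q6 1.35
```

Emit:
step_arm --increments '[{"delta_pos": [0.1, -0.2, 1], "dr": [0, 0, 0], "fingers": 1}, {"delta_pos": [0.1, -0.2, 2.2], "dr": [0, 0, 0], "fingers": 1}, {"delta_pos": [0.1, -0.2, 2.2], "dr": [0, 0, 0], "fingers": 1}, {"delta_pos": [0.1, -0.2, 2.2], "dr": [0, 0, 0], "fingers": 1}, {"delta_pos": [0.1, -0.2, 2.2], "dr": [0, 0, 0], "fingers": 0}]'

```text
time: 5.55
tool_pos: [0.6228, 0.1006, 0.0724]
tool_rot: [3.141, -0.001, 0.253]
contact_force: [-0.2, 0.1, 0.1]
opening: 0.0297
grip_force: 0.0
```

Emit:
step_arm --increments '[{"delta_pos": [0, 0, 0], "dr": [0, 0, 0], "fingers": 0}, {"delta_pos": [0, 0, 0], "dr": [0, 0, 0], "fingers": 0}, {"delta_pos": [0, 0, -3], "dr": [0, 0, 0], "fingers": 0}, {"delta_pos": [0, 0, -6], "dr": [0, 0, 0], "fingers": 0}, {"delta_pos": [0, 0, -8], "dr": [0, 0, 0], "fingers": 0}]'

```text
time: 6.18
tool_pos: [0.6229, 0.1006, 0.1535]
tool_rot: [3.141, -0.002, 0.253]
contact_force: [0.3, -0.1, -0.5]
opening: 0.0458
grip_force: 0.0
```

```bash
python3 -c "
from h import *
look('wrist',.621,.1,.060,'T_ob closed')
look('wrist',.617,.286,.013,'L_sq')
look('wrist',.632,-.08,.013,'L_lg',save='w2.png')
go(.617,.286,.08,10)"
```

```text
T_ob closed px [260. 195.] xy [0.6223 0.102 ] size mm [111.  75.] ang 14.1
L_sq px [ 92. 145.] xy [0.6193 0.2868] size mm [90. 91.] ang 10.2
L_lg px [411. 211.] xy [ 0.6369 -0.0768] size mm [102. 111.] ang 3.9
delta_pos [4.05, -18.1, 7.27] dr z 4.5 | yaw now 14.5 q6 1.36
```

View pics/w2.png

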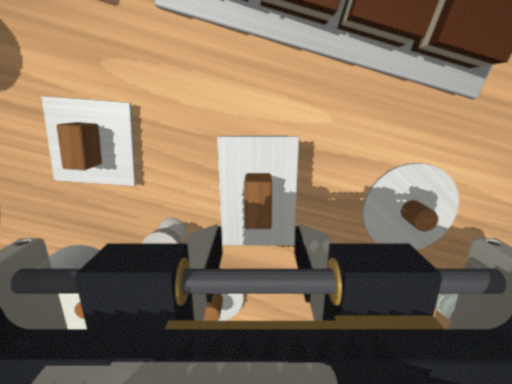

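The oblong lid is seated: cast at plate-top height it measures 111 x 75 and sits centred. The square lid is at (92,145) in this view.

Emit:
step_arm --increments '[{"delta_pos": [1.2, -6, 0], "dr": [0, 0, 4.5], "fingers": 0}, {"delta_pos": [2.5, -12, 1], "dr": [0, 0, 4.5], "fingers": 0}, {"delta_pos": [4.2, -18.2, 4], "dr": [0, 0, 4.5], "fingers": 0}, {"delta_pos": [4.2, -18.2, 7.3], "dr": [0, 0, 4.5], "fingers": 0}, {"delta_pos": [4.2, -18.2, 7.3], "dr": [0, 0, 4.5], "fingers": 0}]'

```text
time: 6.95
tool_pos: [0.6143, 0.2873, 0.0738]
tool_rot: [3.14, 0.009, 0.176]
contact_force: [-0.2, 0.1, 0.2]
opening: 0.0456
grip_force: 0.0
```

```bash
python3 -c "
from h import *
look('wrist',.618,.2865,.013,'L_sq')
look('wrist',.433,.287,.055,'T_lg')
go(.618,.2865,.022,10)"
```

```text
L_sq px [261. 201.] xy [0.6196 0.2839] size mm [ 90. 116.] ang 10.0
T_lg none at [225. 405.]
delta_pos [0.05, 0.01, 5.65] dr z -0.0 | yaw now 10.0 q6 1.72
```

Emit:
step_arm --increments '[{"delta_pos": [0, 0, 3], "dr": [0, 0, 0], "fingers": 0}, {"delta_pos": [0, 0, 5.6], "dr": [0, 0, 0], "fingers": 0}, {"delta_pos": [0, 0, 5.6], "dr": [0, 0, 0], "fingers": 0}, {"delta_pos": [0, 0, 5.6], "dr": [0, 0, 0], "fingers": 1}, {"delta_pos": [0, 0, 5.6], "dr": [0, 0, 0], "fingers": 1}]'

```text
time: 7.68
tool_pos: [0.6187, 0.2873, 0.0248]
tool_rot: [-3.141, -0.003, 0.174]
contact_force: [0.8, 1.3, -0.2]
opening: 0.0304
grip_force: 0.0
```

Emit:
step_arm --increments '[{"delta_pos": [0, 0, 0], "dr": [0, 0, 0], "fingers": 1}, {"delta_pos": [0, 0, 0], "dr": [0, 0, 0], "fingers": 1}, {"delta_pos": [0, 0, -5], "dr": [0, 0, 0], "fingers": 1}, {"delta_pos": [0, 0, -10], "dr": [0, 0, 0], "fingers": 1}, {"delta_pos": [0, 0, -12], "dr": [0, 0, 0], "fingers": 1}]'

```text
time: 8.3
tool_pos: [0.6186, 0.2879, 0.1466]
tool_rot: [-3.141, -0.005, 0.175]
contact_force: [0.1, 0.7, -1.8]
opening: 0.0238
grip_force: 25.0
```

```bash
python3 -c "
from h import *
go(.603,-.275,.15,10)"
```

```text
delta_pos [-11.33, 55.16, -0.45] dr z 0.0 | yaw now 10.0 q6 1.72
```

Emit:
step_arm --increments '[{"delta_pos": [-1.2, 5.5, -0.5], "dr": [0, 0, 0], "fingers": 1}, {"delta_pos": [-2.4, 11.5, -0.5], "dr": [0, 0, 0], "fingers": 1}, {"delta_pos": [-3.6, 17.5, -0.5], "dr": [0, 0, 0], "fingers": 1}, {"delta_pos": [-4.8, 23.5, -0.5], "dr": [0, 0, 0], "fingers": 1}, {"delta_pos": [-6, 29, -0.5], "dr": [0, 0, 0], "fingers": 1}]'

```text
time: 8.93
tool_pos: [0.6084, -0.0107, 0.1477]
tool_rot: [3.142, 0.0, 0.174]
contact_force: [0.3, 0.6, -1.2]
opening: 0.0241
grip_force: 25.0
```

Emit:
step_arm --increments '[{"delta_pos": [-1, 5, 0], "dr": [0, 0, 0], "fingers": 1}, {"delta_pos": [-2.5, 10, 0], "dr": [0, 0, 0], "fingers": 1}, {"delta_pos": [-3.8, 14, 0], "dr": [0, 0, 0], "fingers": 1}, {"delta_pos": [-3.8, 14, 0], "dr": [0, 0, 0], "fingers": 1}, {"delta_pos": [-3.8, 14, 0], "dr": [0, 0, 0], "fingers": 1}]'

```text
time: 9.55
tool_pos: [0.5955, -0.1526, 0.1476]
tool_rot: [-3.141, 0.0, 0.174]
contact_force: [-0.1, 0.2, -1.5]
opening: 0.0238
grip_force: 25.0
```

```bash
python3 -c "
from h import *
look('wrist',.603,-.275,.055,'T_sq',save='w3.png')
go(.603,-.275,.15,10)"
```

```text
T_sq px [386. 207.] xy [ 0.608  -0.2672] size mm [89. 95.] ang 10.0
delta_pos [-1.43, 12.23, -0.24] dr z 0.1 | yaw now 10.1 q6 1.02
```

View pics/w3.png

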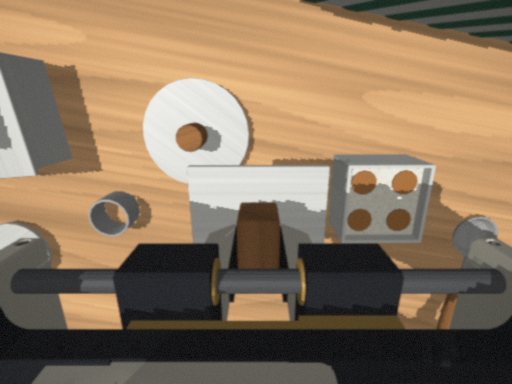

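The square tin's rim is at about (385,203), with the outer walls showing to the left and above. The four biscuits at (364,181), (404,181), (358,220) and (398,219) give a second check of its centre.

```bash
cat >> h.py <<'E'
def biscuits(cam,box,z=.046):
    p=viewer.camera_params(cam); im=viewer.read_camera(cam); hsv=cv2.cvtColor(im,cv2.COLOR_RGB2HSV)
    m=((hsv[...,1]>130)&(hsv[...,0]<20)).astype(np.uint8); a,b,c,d=box; k=np.zeros_like(m); k[b:d,a:c]=m[b:d,a:c]
    n,_,st,ce=cv2.connectedComponentsWithStats(k); ce=ce[1:][st[1:,4]>40]
    w=cast(p,ce,z); print("biscuits",len(ce),ce.round(0).tolist(),w.round(3).tolist(),"mean",w.mean(0).round(4))
E
python3 -c "
from h import *
biscuits('wrist',(340,160,430,240))
im=cv2.imread('pics/w3.png')[140:260,310:450];cv2.imwrite('pics/w3c.png',cv2.resize(im,None,fx=5,fy=5,interpolation=cv2.INTER_CUBIC))
p=viewer.camera_params('top');print('top centre px of rim guess, and biscuits')
print(cast(p,[[390,137]],.05))
"
```

```text
biscuits 4 [[364.0, 183.0], [405.0, 182.0], [360.0, 220.0], [398.0, 220.0]] [[0.621, -0.251], [0.628, -0.29], [0.582, -0.258], [0.589, -0.297]] mean [ 0.6053 -0.2738]
top centre px of rim guess, and biscuits
[[ 0.59618837 -0.27124638]]
```

View pics/w3c.png

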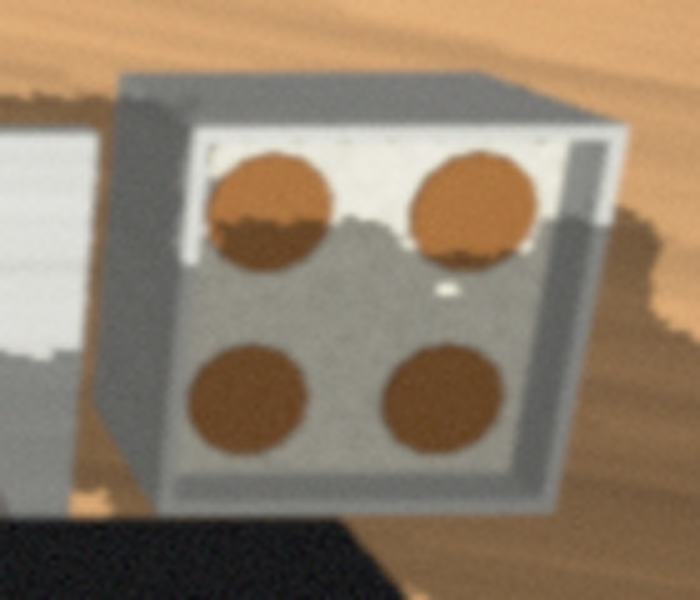

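The crop shows the rim corners at full-image pixels (348.4,165.4), (436,165), (421,242.6) and (341.6,243).

```bash
python3 -c "
from h import *
p=viewer.camera_params('wrist')
w=cast(p,[[348.4,165.4],[436,165],[421,242.6],[341.6,243]],.055);print(w.round(3).tolist(),cv2.minAreaRect(w.astype(np.float32)))
go(.604,-.2745,.09,10)"
```

```text
[[0.637, -0.228], [0.651, -0.307], [0.573, -0.322], [0.558, -0.243]] ((0.6046395301818848, -0.2746655344963074), (0.08016205579042435, 0.08087632805109024), 10.385170936584473)
delta_pos [-1.34, 12.22, 5.76] dr z 0.1 | yaw now 10.1 q6 1.02
```

Emit:
step_arm --increments '[{"delta_pos": [-0.6, 5.5, 0], "dr": [0, 0, 0], "fingers": 1}, {"delta_pos": [-1.3, 11, 0.5], "dr": [0, 0, 0], "fingers": 1}, {"delta_pos": [-1.3, 12.2, 2], "dr": [0, 0, 0], "fingers": 1}, {"delta_pos": [-1.3, 12.2, 5], "dr": [0, 0, 0], "fingers": 1}, {"delta_pos": [-1.3, 12.2, 5.7], "dr": [0, 0, 0], "fingers": 1}]'

```text
time: 10.28
tool_pos: [0.603, -0.2733, 0.0881]
tool_rot: [-3.138, 0.004, 0.176]
contact_force: [-0.6, 0.4, -1.7]
opening: 0.0237
grip_force: 25.0
```

```bash
python3 -c "
from h import *
go(.604,-.2745,.071,10.2)"
```

```text
delta_pos [0.08, 0.14, 1.71] dr z -0.1 | yaw now 10.1 q6 0.85
```

Emit:
step_arm --increments '[{"delta_pos": [0, 0.1, 1], "dr": [0, 0, 0], "fingers": 1}, {"delta_pos": [0, 0.1, 1.8], "dr": [0, 0, 0], "fingers": 1}, {"delta_pos": [0, 0.1, 1.8], "dr": [0, 0, 0], "fingers": 1}, {"delta_pos": [0, 0.1, 1.8], "dr": [0, 0, 0], "fingers": 1}, {"delta_pos": [0, 0.1, 1.8], "dr": [0, 0, 0], "fingers": 0}]'

```text
time: 10.9
tool_pos: [0.6046, -0.2769, 0.0736]
tool_rot: [3.141, -0.001, 0.175]
contact_force: [0.2, -0.4, 1.0]
opening: 0.0302
grip_force: 0.0
```

Emit:
step_arm --increments '[{"delta_pos": [0, 0, 0], "dr": [0, 0, 0], "fingers": 0}, {"delta_pos": [0, 0, 0], "dr": [0, 0, 0], "fingers": 0}, {"delta_pos": [0, 0, -3], "dr": [0, 0, 0], "fingers": 0}, {"delta_pos": [0, 0, -6], "dr": [0, 0, 0], "fingers": 0}, {"delta_pos": [0, 0, -8], "dr": [0, 0, 0], "fingers": 0}]'

```text
time: 11.52
tool_pos: [0.6047, -0.2769, 0.1546]
tool_rot: [3.14, -0.002, 0.175]
contact_force: [-0.4, -0.4, -0.8]
opening: 0.0457
grip_force: 0.0
```

```bash
python3 -c "
from h import *
look('wrist',.604,-.275,.060,'T_sq closed',save='w4.png')
look('wrist',.632,-.08,.013,'L_lg')
go(.632,-.08,.15,10)"
```

```text
T_sq closed px [257. 193.] xy [ 0.6057 -0.275 ] size mm [92. 91.] ang 9.9
L_lg px [ 80. 125.] xy [ 0.6344 -0.0795] size mm [108. 111.] ang 9.9
delta_pos [6.04, -18.97, 0.52] dr z 0.0 | yaw now 10.0 q6 0.85
```

Emit:
step_arm --increments '[{"delta_pos": [2, -6, 0], "dr": [0, 0, 0], "fingers": 0}, {"delta_pos": [4, -12, 1], "dr": [0, 0, 0], "fingers": 0}, {"delta_pos": [6.1, -18, 4], "dr": [0, 0, 0], "fingers": 0}, {"delta_pos": [6.1, -19, 7.5], "dr": [0, 0, 0], "fingers": 0}, {"delta_pos": [6.1, -19, 7.5], "dr": [0, 0, 0], "fingers": 0}]'

```text
time: 12.25
tool_pos: [0.6286, -0.0767, 0.0738]
tool_rot: [-3.138, 0.008, 0.177]
contact_force: [-0.3, -0.6, 0.0]
opening: 0.0458
grip_force: 0.0
```

```bash
python3 -c "
from h import *
look('wrist',.633,-.08,.013,'L_lg')
go(.633,-.08,.022,10)"
```

```text
L_lg px [265. 201.] xy [ 0.6349 -0.0784] size mm [107. 110.] ang 54.7
delta_pos [0.26, 0.2, 5.43] dr z 0.1 | yaw now 10.1 q6 1.15
```

Emit:
step_arm --increments '[{"delta_pos": [0.2, 0.1, 3], "dr": [0, 0, 0], "fingers": 0}, {"delta_pos": [0.2, 0.1, 5.5], "dr": [0, 0, 0], "fingers": 0}, {"delta_pos": [0.2, 0.1, 5.5], "dr": [0, 0, 0], "fingers": 0}, {"delta_pos": [0.2, 0.1, 5.5], "dr": [0, 0, 0], "fingers": 1}, {"delta_pos": [0.2, 0.1, 5.5], "dr": [0, 0, 0], "fingers": 1}]'

```text
time: 12.92
tool_pos: [0.6345, -0.0803, 0.0246]
tool_rot: [3.14, -0.003, 0.174]
contact_force: [0.2, 0.3, 0.1]
opening: 0.0305
grip_force: 0.0
```

Emit:
step_arm --increments '[{"delta_pos": [0, 0, 0], "dr": [0, 0, 0], "fingers": 1}, {"delta_pos": [0, 0, 0], "dr": [0, 0, 0], "fingers": 1}, {"delta_pos": [0, 0, -5], "dr": [0, 0, 0], "fingers": 1}, {"delta_pos": [0, 0, -10], "dr": [0, 0, 0], "fingers": 1}, {"delta_pos": [0, 0, -13], "dr": [0, 0, 0], "fingers": 1}]'

```text
time: 13.55
tool_pos: [0.6341, -0.0795, 0.1556]
tool_rot: [3.14, -0.003, 0.175]
contact_force: [0.5, -0.0, -2.7]
opening: 0.0254
grip_force: 25.0
```

```bash
python3 -c "
from h import *
go(.433,.287,.155,10)"
```

```text
delta_pos [-13.43, -39.59, -0.03] dr z 0.0 | yaw now 10.0 q6 1.15
```

Emit:
step_arm --increments '[{"delta_pos": [-3, -5, 0], "dr": [0, 0, 0], "fingers": 1}, {"delta_pos": [-6, -10, 0], "dr": [0, 0, 0], "fingers": 1}, {"delta_pos": [-9, -15, 0], "dr": [0, 0, 0], "fingers": 1}, {"delta_pos": [-12, -19.5, 0], "dr": [0, 0, 0], "fingers": 1}, {"delta_pos": [-15, -24, 0], "dr": [0, 0, 0], "fingers": 1}]'

```text
time: 14.18
tool_pos: [0.4425, 0.132, 0.1529]
tool_rot: [-3.141, -0.0, 0.175]
contact_force: [0.0, 0.6, -1.3]
opening: 0.0257
grip_force: 25.0
```

Emit:
step_arm --increments '[{"delta_pos": [-2, -2.5, 0], "dr": [0, 0, 0], "fingers": 1}, {"delta_pos": [-2.9, -3.5, 0], "dr": [0, 0, 0], "fingers": 1}, {"delta_pos": [-2.9, -3.5, 0], "dr": [0, 0, 0], "fingers": 1}, {"delta_pos": [-2.9, -3.5, 0], "dr": [0, 0, 0], "fingers": 1}, {"delta_pos": [-2.9, -3.5, 0], "dr": [0, 0, 0], "fingers": 1}]'

```text
time: 14.8
tool_pos: [0.4102, 0.1595, 0.1526]
tool_rot: [3.141, -0.0, 0.173]
contact_force: [-0.0, -0.2, -1.8]
opening: 0.0254
grip_force: 25.0
```

```bash
python3 -c "
from h import *
look('wrist',.433,.287,.055,'T_lg',save='w5.png')
p=viewer.camera_params('wrist');im=cv2.imread('pics/w5.png')
c=p['T'][:3,:3].T@(np.array([.433,.287,.055])-p['T'][:3,3]);q=(p['K']@c)[:2]/c[2];print(q)
x,y=np.maximum(q.astype(int)-[90,70],0);print(x,y)
cv2.imwrite('pics/w5c.png',cv2.resize(im[y:y+140,x:x+180],None,fx=4,fy=4,interpolation=cv2.INTER_CUBIC))
go(.433,.287,.095,10)"
```

```text
T_lg px [127. 146.] xy [0.4346 0.287 ] size mm [ 99. 101.] ang 9.9
[127.40475038 145.7556847 ]
37 75
delta_pos [4.46, -12.16, 5.76] dr z -0.1 | yaw now 9.9 q6 1.59
```

View pics/w5c.png

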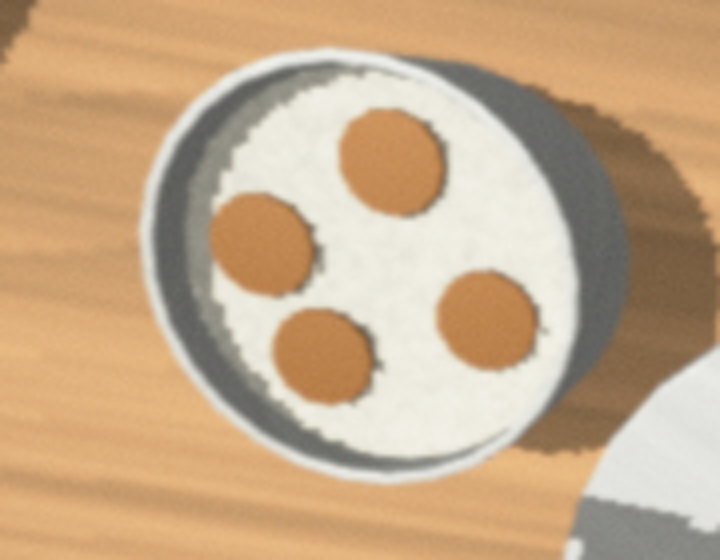

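The large tin's rim is cleanly visible and measures 100 mm at (0.4345, 0.287).

Emit:
step_arm --increments '[{"delta_pos": [2, -6, 0], "dr": [0, 0, 0], "fingers": 1}, {"delta_pos": [4.6, -11, 0.5], "dr": [0, 0, 0], "fingers": 1}, {"delta_pos": [4.6, -12.2, 3], "dr": [0, 0, 0], "fingers": 1}, {"delta_pos": [4.6, -12.2, 5.5], "dr": [0, 0, 0], "fingers": 1}, {"delta_pos": [4.6, -12.2, 5.5], "dr": [0, 0, 0], "fingers": 1}]'

```text
time: 15.48
tool_pos: [0.4325, 0.2876, 0.0959]
tool_rot: [3.14, 0.005, 0.174]
contact_force: [-0.4, 0.5, -0.9]
opening: 0.0255
grip_force: 25.0
```

```bash
python3 -c "
from h import *
go(.4343,.287,.072,10)"
```

```text
delta_pos [0.17, 0.08, 2.39] dr z -0.0 | yaw now 10.0 q6 1.84
```

Emit:
step_arm --increments '[{"delta_pos": [0.1, 0, 1.2], "dr": [0, 0, 0], "fingers": 1}, {"delta_pos": [0.1, 0, 2.4], "dr": [0, 0, 0], "fingers": 1}, {"delta_pos": [0.1, 0, 2.4], "dr": [0, 0, 0], "fingers": 1}, {"delta_pos": [0.1, 0, 2.4], "dr": [0, 0, 0], "fingers": 1}, {"delta_pos": [0.1, 0, 2.4], "dr": [0, 0, 0], "fingers": 0}]'

```text
time: 16.1
tool_pos: [0.4349, 0.2887, 0.0743]
tool_rot: [-3.141, -0.001, 0.174]
contact_force: [0.5, 0.7, -0.2]
opening: 0.0315
grip_force: 0.0
```

Emit:
step_arm --increments '[{"delta_pos": [0, 0, 0], "dr": [0, 0, 0], "fingers": 0}, {"delta_pos": [0, 0, 0], "dr": [0, 0, 0], "fingers": 0}, {"delta_pos": [0, 0, -3], "dr": [0, 0, 0], "fingers": 0}, {"delta_pos": [0, 0, -6], "dr": [0, 0, 0], "fingers": 0}, {"delta_pos": [0, 0, -8], "dr": [0, 0, 0], "fingers": 0}]'

```text
time: 16.73
tool_pos: [0.4349, 0.2887, 0.1553]
tool_rot: [-3.141, -0.002, 0.175]
contact_force: [-0.3, 0.2, -0.3]
opening: 0.046
grip_force: 0.0
```

```bash
python3 -c "
from h import *
look('wrist',.434,.287,.060,'T_lg closed',save='w6.png')
look('wrist',.456,.118,.013,'L_sm')
go(.456,.118,.08,10)"
```

```text
T_lg closed px [261. 194.] xy [0.4348 0.2903] size mm [109. 110.] ang 10.0
L_sm px [410. 188.] xy [0.457  0.1198] size mm [77. 78.] ang 10.0
delta_pos [-1.01, 17.21, 7.57] dr z 0.0 | yaw now 10.0 q6 1.84
```

The large lid is seated: 110 mm at plate-top height, 3 mm off the tin's centre. Next is the small lid.

Emit:
step_arm --increments '[{"delta_pos": [0, 6, 0], "dr": [0, 0, 0], "fingers": 0}, {"delta_pos": [-0.5, 12, 1], "dr": [0, 0, 0], "fingers": 0}, {"delta_pos": [-1, 17.1, 4], "dr": [0, 0, 0], "fingers": 0}, {"delta_pos": [-1, 17.1, 7.5], "dr": [0, 0, 0], "fingers": 0}, {"delta_pos": [-1, 17.1, 7.5], "dr": [0, 0, 0], "fingers": 0}]'

```text
time: 17.45
tool_pos: [0.4522, 0.1176, 0.0763]
tool_rot: [-3.141, 0.007, 0.173]
contact_force: [0.4, 0.3, 0.8]
opening: 0.0462
grip_force: 0.0
```

```bash
python3 -c "
from h import *
look('wrist',.4565,.119,.013,'L_sm')
go(.4565,.119,.022,10)"
```

```text
L_sm px [259. 199.] xy [0.4578 0.1191] size mm [77. 77.] ang 60.4
delta_pos [0.33, -0.02, 5.59] dr z -0.0 | yaw now 10.0 q6 1.49
```

Emit:
step_arm --increments '[{"delta_pos": [0.2, 0, 3], "dr": [0, 0, 0], "fingers": 0}, {"delta_pos": [0.2, 0, 5.6], "dr": [0, 0, 0], "fingers": 0}, {"delta_pos": [0.2, 0, 5.6], "dr": [0, 0, 0], "fingers": 0}, {"delta_pos": [0.2, 0, 5.6], "dr": [0, 0, 0], "fingers": 1}, {"delta_pos": [0.2, 0, 5.6], "dr": [0, 0, 0], "fingers": 1}]'

```text
time: 18.12
tool_pos: [0.4572, 0.119, 0.0241]
tool_rot: [3.141, -0.003, 0.175]
contact_force: [-0.4, -0.6, -0.9]
opening: 0.0303
grip_force: 0.0
```

Emit:
step_arm --increments '[{"delta_pos": [0, 0, 0], "dr": [0, 0, 0], "fingers": 1}, {"delta_pos": [0, 0, 0], "dr": [0, 0, 0], "fingers": 1}, {"delta_pos": [0, 0, -5], "dr": [0, 0, 0], "fingers": 1}, {"delta_pos": [0, 0, -10], "dr": [0, 0, 0], "fingers": 1}, {"delta_pos": [0, 0, -13], "dr": [0, 0, 0], "fingers": 1}]'

```text
time: 18.75
tool_pos: [0.4569, 0.1188, 0.1553]
tool_rot: [3.141, -0.003, 0.175]
contact_force: [-0.1, 1.6, -1.5]
opening: 0.0248
grip_force: 25.0
```

```bash
python3 -c "
from h import *
go(.44,.035,.155,10)
go(.46,-.093,.155,10)"
```

```text
delta_pos [-3.12, 7.96, 0.03] dr z 0.0 | yaw now 10.0 q6 1.49
delta_pos [-3.37, 20.91, 0.03] dr z 0.0 | yaw now 10.0 q6 1.49
```

Emit:
step_arm --increments '[{"delta_pos": [-2, 4, 0], "dr": [0, 0, 0], "fingers": 1}, {"delta_pos": [-3, 8, 0], "dr": [0, 0, 0], "fingers": 1}, {"delta_pos": [-3.5, 10, 0], "dr": [0, 0, 0], "fingers": 1}, {"delta_pos": [-3.5, 10, 0], "dr": [0, 0, 0], "fingers": 1}, {"delta_pos": [-3.5, 10, 0], "dr": [0, 0, 0], "fingers": 1}]'

```text
time: 19.38
tool_pos: [0.4391, 0.0146, 0.1528]
tool_rot: [-3.141, -0.0, 0.174]
contact_force: [0.9, 0.4, -1.2]
opening: 0.0254
grip_force: 25.0
```

```bash
python3 -c "
from h import *
look('wrist',.46,-.093,.055,'T_sm',vmin=140,save='w7.png')
go(.461,-.093,.095,10)"
```

```text
T_sm px [373. 190.] xy [ 0.4719 -0.0857] size mm [72. 65.] ang 36.0
delta_pos [0.27, 11.0, 5.78] dr z 0.0 | yaw now 10.0 q6 1.25
```

View pics/w7.png

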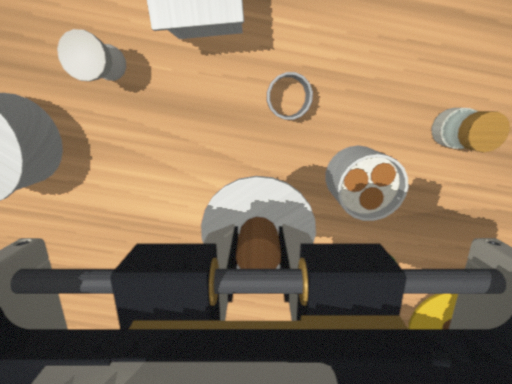

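The small tin's rim runs from about 335 to 408 in columns and 150 to 221 in rows, so its centre is about (371.5,185.5).

```bash
python3 -c "
from h import *
p=viewer.camera_params('wrist')
w=cast(p,[[371.5,185.5],[335,186],[408,184],[371,150],[370,221]],.055);print(w.round(4).tolist())
biscuits('wrist',(340,155,405,215))
im=cv2.imread('pics/w7.png')[135:235,310:430];cv2.imwrite('pics/w7c.png',cv2.resize(im,None,fx=6,fy=6,interpolation=cv2.INTER_CUBIC))"
```

```text
[[0.464, -0.0902], [0.4574, -0.0558], [0.4715, -0.1243], [0.4969, -0.0796], [0.4278, -0.0998]]
biscuits 3 [[383.0, 175.0], [356.0, 180.0], [371.0, 198.0]] [[0.475, -0.102], [0.465, -0.078], [0.449, -0.098]] mean [ 0.4629 -0.0927]
```

View pics/w7c.png

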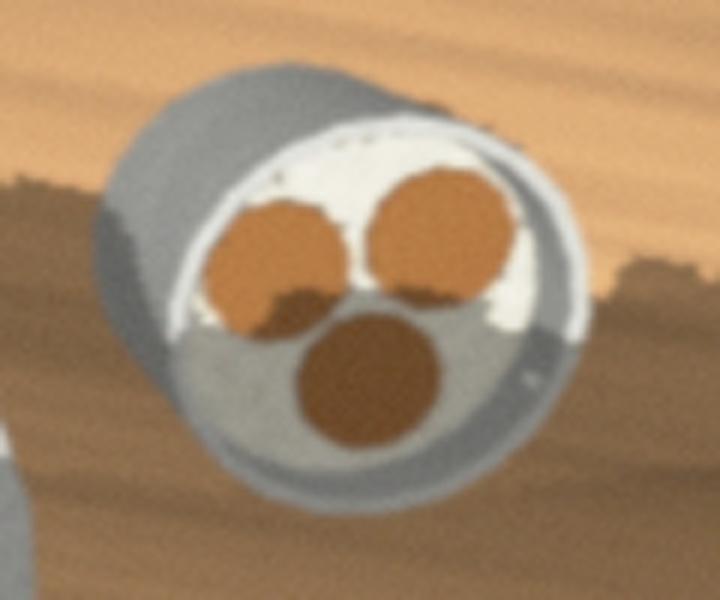

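Rim centre from the crop is (373,187.5), giving about (0.462, -0.092), in agreement with the top view.

Emit:
step_arm --increments '[{"delta_pos": [0.3, 5, 0], "dr": [0, 0, 0], "fingers": 1}, {"delta_pos": [0.3, 10, 0.5], "dr": [0, 0, 0], "fingers": 1}, {"delta_pos": [0.3, 10.9, 3], "dr": [0, 0, 0], "fingers": 1}, {"delta_pos": [0.3, 10.9, 5.5], "dr": [0, 0, 0], "fingers": 1}, {"delta_pos": [0.3, 10.9, 5.5], "dr": [0, 0, 0], "fingers": 1}]'

```text
time: 20.1
tool_pos: [0.46, -0.0917, 0.0963]
tool_rot: [-3.139, 0.004, 0.175]
contact_force: [0.4, -1.0, -0.9]
opening: 0.0252
grip_force: 25.0
```

```bash
python3 -c "
from h import *
go(.4615,-.0925,.0715,10)"
```

```text
delta_pos [0.14, 0.11, 2.48] dr z 0.0 | yaw now 10.0 q6 1.04
```

Emit:
step_arm --increments '[{"delta_pos": [0, 0, 1.2], "dr": [0, 0, 0], "fingers": 1}, {"delta_pos": [0, 0, 2.4], "dr": [0, 0, 0], "fingers": 1}, {"delta_pos": [0, 0, 2.4], "dr": [0, 0, 0], "fingers": 1}, {"delta_pos": [0, 0, 2.4], "dr": [0, 0, 0], "fingers": 1}, {"delta_pos": [0, 0, 2.4], "dr": [0, 0, 0], "fingers": 0}]'

```text
time: 20.72
tool_pos: [0.4615, -0.0928, 0.0743]
tool_rot: [3.141, -0.001, 0.175]
contact_force: [0.5, 0.6, -0.1]
opening: 0.0317
grip_force: 0.0
```

Emit:
step_arm --increments '[{"delta_pos": [0, 0, 0], "dr": [0, 0, 0], "fingers": 0}, {"delta_pos": [0, 0, 0], "dr": [0, 0, 0], "fingers": 0}, {"delta_pos": [0, 0, -4], "dr": [0, 0, 0], "fingers": 0}, {"delta_pos": [0, 0, -9], "dr": [0, 0, 0], "fingers": 0}, {"delta_pos": [0, 0, -12], "dr": [0, 0, 0], "fingers": 0}]'

```text
time: 21.35
tool_pos: [0.4617, -0.0929, 0.1962]
tool_rot: [3.14, -0.003, 0.175]
contact_force: [0.5, -0.3, -0.3]
opening: 0.046
grip_force: 0.0
```

Emit:
step_arm --increments '[{"delta_pos": [-4, 0, 0], "dr": [0, 0, 0], "fingers": 0}, {"delta_pos": [-8, 0, 0], "dr": [0, 0, 0], "fingers": 0}, {"delta_pos": [-8, 0, 0], "dr": [0, 0, 0], "fingers": 0}, {"delta_pos": [-8, 0, 0], "dr": [0, 0, 0], "fingers": 0}, {"delta_pos": [-8, 0, 0], "dr": [0, 0, 0], "fingers": 0}]'

```text
time: 21.98
tool_pos: [0.3832, -0.1066, 0.1938]
tool_rot: [3.141, -0.0, 0.175]
contact_force: [-0.1, -1.0, 0.3]
opening: 0.0459
grip_force: 0.0
```

```bash
python3 -c "
from h import *
look('wrist',.461,-.093,.060,'T_sm closed')
for n,x,y in (('sm',.461,-.093),('lg',.434,.287),('sq',.604,-.275),('ob',.622,.1)): look('top',x,y,.060,n)
im=viewer.read_camera('scene');cv2.imwrite('pics/end.png',cv2.resize(im[90:350,90:430],None,fx=2.3,fy=2.3,interpolation=cv2.INTER_CUBIC)[:,:,::-1])"
```

```text
T_sm closed px [260. 106.] xy [ 0.4609 -0.0915] size mm [77. 77.] ang 10.0
sm px [306. 199.] xy [ 0.4657 -0.0815] size mm [53. 77.] ang 59.4
lg px [120. 210.] xy [0.4332 0.288 ] size mm [109. 108.] ang 3.7
sq px [393. 132.] xy [ 0.6037 -0.2757] size mm [89. 90.] ang 10.0
ob px [214. 122.] xy [0.6213 0.1008] size mm [110.  75.] ang 14.6
```

View pics/end.png

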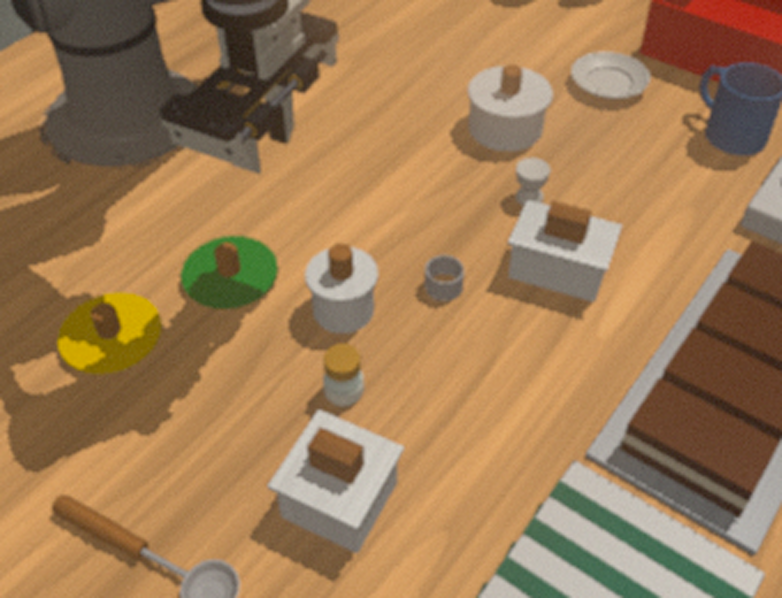

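The end view shows all four lids lying flat on their tins: large (510,100), oblong (565,240), small (342,280) and square (337,470). The jar at (342,375) and the egg cup at (532,178) are still standing, and the arm is clear.

```bash
python3 -c "
from cell import robot
print(robot.hand_in())"
```

```text
the job is handed in; nothing more can be done
None
```

All four tins are closed with their own lids lying flat, the jam jar and egg cup still stand in their places, and the job was handed in at about 22 s; the hand-in returned no verdict.

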